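# Click the shelf stop into the marked notch

## Robot

A 7-joint arm with a two-finger parallel gripper is mounted at the origin on the work surface. World frame = base frame: x ahead of the robot, y to its left, z up, the work surface at z = 0. Lengths are in m, angles in rad, forces in N, time in s.
With the tool pointing down it reaches from about 0.4 to 0.85 m from the base axis. Payload 4.4 kg.
Tool frame: the origin (TCP) lies at the very end of the fingers, on their centre line; the grasp point (between the pads) lies 19 mm behind it (robot.grasp_offset is the distance from the TCP to the grasp point, in m); z points along the fingers, y is the direction in which the jaws open and shut (so a half turn about z gives the same grasp; the last joint's range is limited). The gripper opens to 94 mm and grips with 3 to 60 N. Pads are 16 mm wide; open, the fingers measure 119 mm over their backs; the gripper's body (75 mm by 177 mm) begins 78 mm behind the grasp point.
Start: joints at [-1.202, 0.628, 0.038, 1.517, -0.027, 0.996, -0.02], TCP at [0.274, 0.59, 0.205] pointing down, gripper open.
Joint ranges: [-3.06, 3.06], [-0.37, 2.12], [-1.25, 1.32], [0.18, 2.47], [-1.1, 4.24], [0.23, 1.98], [-2.94, 2.94]. Speed limits (rad/s): [2.57, 2.57, 3.14, 3.14, 3.14, 3.14, 3.14].

## Interface

Orientations are given as a rotation vector (axis times angle).
In Python, from bench import robot, optics, workorder, spotter gives the robot as it stands.
- The arm moves only by the shell command python3 -m jog 'ROWS' [FORCE]. ROWS is a JSON object of lists of equal length, an entry for each row: "xyz": the shift along the tool's x, y, z in mm, a list of three; "spin": the turn about the tool's z in degrees; "fingers": the gripper command: -1 is shut, 1 is fully open, values between are in proportion. A call has exactly 8 rows; each row shifts and turns the commanded pose from where the row before left it, along the tool's axes as they then stand; what a row does not reach is not made up. A row lasts 1/12 s, in which the tool goes at most 41.7 mm and 7.16 degrees, less where a joint would pass 70% of its speed; a pose out of reach is approached as far as the arm can. A call is refused whole if a number of a shift passes 41.7 or a number of a turn 7.16, either way. A call with a gripper value outside its range is refused whole. The fingers move at their own pace and stop on an object; FORCE is the grip in N (left out, the last holds). Time passes only in rows, so rows that do not move let the fingers close, or fill a call up. It gives the time, the measured TCP pose, the force and the opening at its end, in the units of the state.
- robot.observe(): the state, without advancing time (a new reading comes with each control period).
- optics.camera(name): name is "side" or "top" or "wrist"; returns (picture, depth): 420x560x3 uint8, blue, green, red; 420x560 float32, m along the optical axis (not along the pixel's ray), 0 where there is no reading.
- optics.get_calibration(name): a dict with "camera_matrix" (3x3 intrinsics, pixels), "D" ([k1, k2, p1, p2, k3] as OpenCV has them; the pictures are not rectified), "view" (4x4, takes a point from world to camera coordinates); the wrist camera has in their place "mount" (4x4, takes a point from camera to tool coordinates, whose origin is the TCP and whose axes are the flange's). Camera axes: x right, y up, looking along -z (the intrinsics and any distortion apply to the point x, -y, -z); pixel columns grow to the right and rows downward; lengths in m; the calibration is good to about 2 mm. A picture is of the moment at which its call begins: read the wrist's pose just before it. get_calibration takes no time and is no camera call.
- workorder.job_done(): hands the job in, once; it reports no verdict.
Trained networks look in the newest picture that a camera, given by its name, has taken for a name from the list of things; names that differ only in an ending like _2 or _b are one class to them, and where a whole thing is asked for, a point or a joint stands for the part that bears it (a point fixed in the world has none). Each returns a list of dicts, best first, with "score" (0 to 1); they miss things now and then, are a little off and sometimes report something else, mostly with a low value. They report only what shows in the picture. A call takes as long as a camera call.
- spotter.trace(query, camera): "pixels" (420x560 bool, what is visible of it) and "extent" ([centre column, centre row, width, height] in pixels, round what is visible of it).
- spotter.spot_point(query, camera): "pixel" ([column, row] in pixels: a listed point, or the origin of a listed thing).
The state is a dict: "t": time; "joint_positions": joint angles; "joint_vel": joint speeds; "joint_efforts": joint torques, N m; "tool_pos": TCP position; "eef_rot": TCP orientation; "wrist_force": force on the tool from outside, world axes, zero at the start; "torque": the same for the moment, N m; "gripper_width": finger opening in m.
Only numpy, scipy, OpenCV 4.12 (cv2) and the standard library are available. Lean on these libraries where they do the work, as an engineer would, in place of code of your own. Each camera call takes 0.05 s, during which the arm holds its last target.

## Task

On the grill's side shelf, push the black sliding stop along its notched rail, without ramming it, until it clicks into the notch beside the orange clip, and leave it locked there with your hand clear. Only push it with the fingers: pick nothing up, and leave the caddy, thermometer case, brush, spatula, jar, bottle and dish where they are.

Things in the scene. Friction and masses are not known exactly. Their poses are not given: they have to be found in the camera images.
- rail: Fixed steel rail, 290 long (its y) x 40 wide (its x) x 26 high, end caps 26 high. Origin: centre of its underside, on the shelf. Three open notches, 10 wide, cross its top at y = -30, +25, +80 in its frame. Its y axis runs from the stop's parking end over the notches, roughly world +y (turned up to 0.35 rad).
- stop_centre (a point): Centre of the stop's black carriage, 42 above the shelf: a block 36 along the rail x 50 wide, 27 to 57 above the shelf, with flat end faces to push on, 18 before and behind this point. A 6 thick steel blade (28 to 64 high) reaches from it to 84 off the rail's centre on the robot's side (-x). White lines on its top and far side show its middle.
- stop (a joint): Position of the stop along the rail, m, 0 to 0.21, growing along rail +y; carriage centre at rail y = value - 0.105. Starts at 0 to 0.03; notches at 0.075, 0.130, 0.185. About 1 N of friction; a sprung roller under it drops into each notch, drawing it in from about 4 mm either side and centring it; about 5 N along the rail pushes it out again, either way.
- click_button (a joint): Yellow button, 16 diameter, on top of the carriage, moving with the sprung roller; value in m: about 0.0003 (5 proud of the carriage) while the roller rides on the rail, about 0.0037 (sunk) when it has dropped into a notch. It only shows the state; it is not pressed.
- clip_orange: Orange clip, 30 (rail x) x 14 (rail y) x 24 high, fixed beside the rail on the side away from the robot, its middle exactly beside the wanted notch, 42 from the rail's centre line. Origin: centre of its underside; axes as the rail's. Two like grey clips mark the other notches; which notch has the orange one changes.
- caddy: Grey plastic caddy with three flip tops, 120 x 220 x 90 high, loose, beyond the rail. Origin: centre of its underside. Not to be moved.
- probe_case: Black hard case of the meat thermometer, 46 x 165 x 24 high, loose, lying between rail and caddy. Origin: centre of its underside. Not to be moved.
- brush: Red-handled silicone brush lying on the shelf to the right of the rail, loose. Origin at its underside. Not to be moved.
- spatula: Wooden-handled spatula lying on the shelf to the right of the brush, loose. Origin at its underside. Not to be moved.
- spice_jar: Small spice jar, 48 diameter x 85 high, loose, on the robot's side of the rail. Origin: centre of its underside. Not to be moved.
- sauce_bottle: Amber sauce bottle, 64 diameter x 190 high, loose, at the far left. Origin: centre of its underside. Not to be moved.
- ramekin: White dish, 84 diameter x 45 high, loose, left of the rail. Origin: centre of its underside. Not to be moved.

How it is judged:
By the outcome, as a careful person would: the job done as asked, in the order asked, and still so for the second after the job is handed in, with the robot touching nothing.
It also fails if it takes over 45 s, if anything falls off the work surface, if the arm or the gripper's body presses on something with over 40 N, if the wrist force passes 120 N, or if a joint passes its speed limit or range.

## Working session

There is one attempt and no reset: what is moved stays moved. The work goes in short steps, Python scripts to look and compute and a shell command to move; the robot and the scene stay as the last step left them, time stands still between calls to the robot, and variables do not carry over. Pictures are saved under pics/ and viewed, and the job is handed in when it is done.

```bash
mkdir -p pics; ls
python3 - <<'E'
from bench import robot, optics, workorder, spotter
import cv2
print(robot.observe())
for n in ("side","top"):
    p,d=optics.camera(n); cv2.imwrite(f"pics/{n}0.png",p)
    print(n,optics.get_calibration(n))
    for q in ("stop_centre","clip_orange","rail","click_button"):
        print(n,q,[(round(r["score"],2),r["pixel"]) for r in spotter.spot_point(q,n)][:3])
E
```

```text
pics
{'t': 0.0, 'joint_positions': array([-1.20177708,  0.62929105,  0.03843367,  1.51834713, -0.0270094 ,
        0.99631876, -0.01997656]), 'joint_vel': array([ 0.00074706,  0.00064287,  0.00045133, -0.00054068,  0.00050139,
        0.0008423 , -0.00085205]), 'joint_efforts': array([-3.21016441e-04, -5.49742913e+01,  1.14392739e+00, -1.86620539e+01,
       -5.20214404e-02,  2.40119244e-02,  1.90186447e-04]), 'tool_pos': array([0.27349728, 0.5889294 , 0.20459635]), 'eef_rot': array([-6.77521002e-01, -3.06726438e+00,  2.83505571e-03]), 'wrist_force': array([ 0.35578303,  0.55202403, -0.95107404]), 'torque': array([-0.04091655,  0.08382611,  0.02792468]), 'gripper_width': 0.09362544895605142}
side {'camera_matrix': array([[485.00806533,   0.        , 274.83386024],
       [  0.        , 485.00806533, 210.43375502],
       [  0.        ,   0.        ,   1.        ]]), 'D': array([-0.03715826,  0.        ,  0.        ,  0.        ,  0.        ]), 'view': array([[ 0.80239215, -0.59668696,  0.01146741, -0.50403617],
       [ 0.42628633,  0.58648256,  0.68870761, -0.27084457],
       [-0.41766829, -0.54772518,  0.7249485 , -1.22217248],
       [ 0.        ,  0.        ,  0.        ,  1.        ]])}
side stop_centre [(0.86, [260.2, 248.9])]
side clip_orange [(0.45, [258.3, 212.2])]
side rail [(0.95, [253.9, 231.3])]Traceback (most recent call last):
  File "<stdin>", line 8, in <module>
ValueError: it knows: brush, caddy, clip_orange, probe_case, rail, ramekin, sauce_bottle, spatula, spice_jar, stop_centre
```

```bash
cat > h.py <<'E'
from bench import robot, optics, workorder, spotter
import cv2, numpy as np
from scipy.spatial.transform import Rotation as R
def ray(n,px,st=None):
    c=optics.get_calibration(n); K=c["camera_matrix"]; D=np.array(c["D"])
    u=cv2.undistortPoints(np.array([[px]],float),K,D)[0,0]
    d=np.array([u[0],-u[1],-1.])
    if n=="wrist":
        T=np.eye(4);T[:3,:3]=R.from_rotvec(st["eef_rot"]).as_matrix();T[:3,3]=st["tool_pos"]
        M=T@c["mount"]
    else: M=np.linalg.inv(c["view"])
    return M[:3,3],M[:3,:3]@d
def atz(n,px,z,st=None):
    o,d=ray(n,px,st); return o+d*(z-o[2])/d[2]
def atd(n,px,dep,st=None):
    o,d=ray(n,px,st); return o+d*dep
def proj(n,P,st=None):
    c=optics.get_calibration(n)
    if n=="wrist":
        T=np.eye(4);T[:3,:3]=R.from_rotvec(st["eef_rot"]).as_matrix();T[:3,3]=st["tool_pos"]
        V=np.linalg.inv(T@c["mount"])
    else: V=c["view"]
    p=V[:3,:3]@np.asarray(P)+V[:3,3]
    return cv2.projectPoints(np.array([[p[0],-p[1],-p[2]]]),np.zeros(3),np.zeros(3),c["camera_matrix"],np.array(c["D"]))[0].ravel()
E
python3 - <<'E'
from h import *
np.set_printoptions(precision=4,suppress=True)
Z=dict(stop_centre=.042)
for n in ("side","top"):
    p,d=optics.camera(n); cv2.imwrite(f"pics/{n}0.png",p)
    for q in ("stop_centre","clip_orange","rail","spice_jar","probe_case","ramekin","brush","caddy"):
        for r in spotter.spot_point(q,n)[:2]: print(n,q,round(r["score"],2),r["pixel"],atz(n,r["pixel"],Z.get(q,0)))
E
```

```text
side clip_orange 0.42 [256.7, 212.4] [0.581  0.0293 0.    ]
side rail 0.71 [253.3, 230.3] [ 0.531  -0.0241  0.    ]
side spice_jar 0.73 [202.2, 224.4] [0.4213 0.0846 0.    ]
side spice_jar 0.7 [279.7, 213.7] [ 0.6345 -0.0163  0.    ]
side probe_case 0.93 [282.2, 217.4] [ 0.6314 -0.033   0.    ]
side probe_case 0.53 [256.6, 212.5] [0.5805 0.0291 0.    ]
side ramekin 0.64 [163.9, 176.0] [0.4291 0.3427 0.    ]
side brush 0.6 [349.1, 309.7] [ 0.5749 -0.3925  0.    ]
side caddy 0.58 [317.1, 213.3] [ 0.7279 -0.0822  0.    ]
top stop_centre 0.54 [311.4, 245.8] [ 0.4949 -0.1302  0.042 ]
top clip_orange 0.49 [258.8, 219.5] [0.5825 0.0325 0.    ]
top rail 0.69 [276.9, 238.3] [ 0.5229 -0.0251  0.    ]
top spice_jar 0.6 [242.2, 276.6] [0.4041 0.0809 0.    ]
top probe_case 0.95 [278.2, 203.1] [ 0.6356 -0.0285  0.    ]
top ramekin 0.96 [157.8, 265.8] [0.4355 0.345  0.    ]
top brush 0.6 [396.5, 217.0] [ 0.591  -0.4048  0.    ]
top brush 0.6 [242.3, 273.3] [0.4141 0.0808 0.    ]
```

View pics/side0.png

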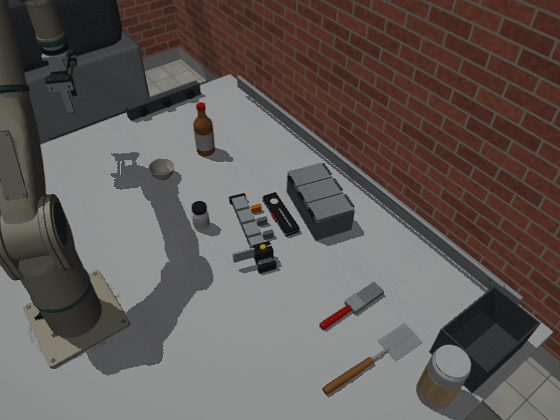

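View pics/top0.png

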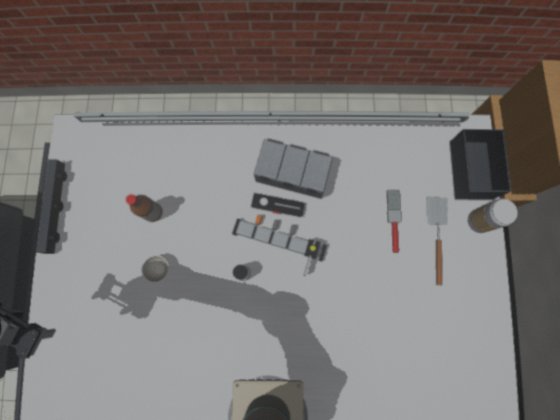

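Run:
```python
import cv2,numpy as np
a=cv2.imread("pics/top0.png")[180:290,220:340]; b=cv2.imread("pics/side0.png")[170:290,180:320]
cv2.imwrite("pics/z1.png",cv2.resize(a,None,fx=6,fy=5.4,interpolation=2)[:600] if 0 else cv2.resize(a,None,fx=5.4,fy=5.4,interpolation=2))
cv2.imwrite("pics/z2.png",cv2.resize(b,None,fx=5,fy=5,interpolation=2))
```

```text
(no output)
```

View pics/z1.png

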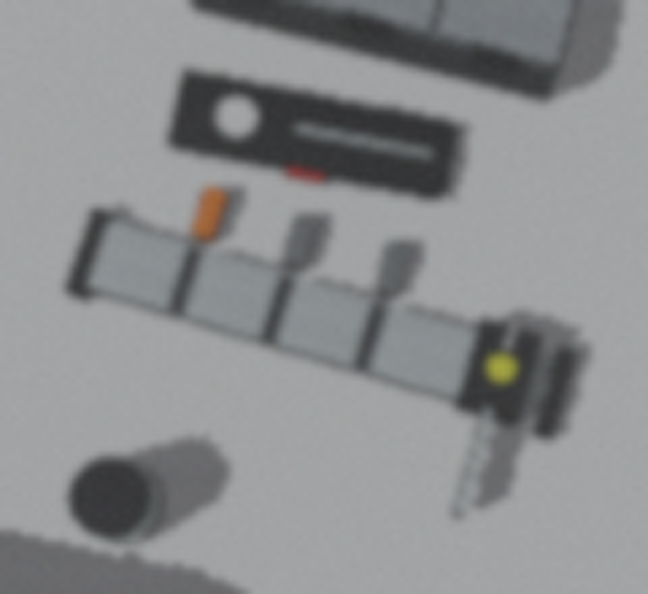

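View pics/z2.png

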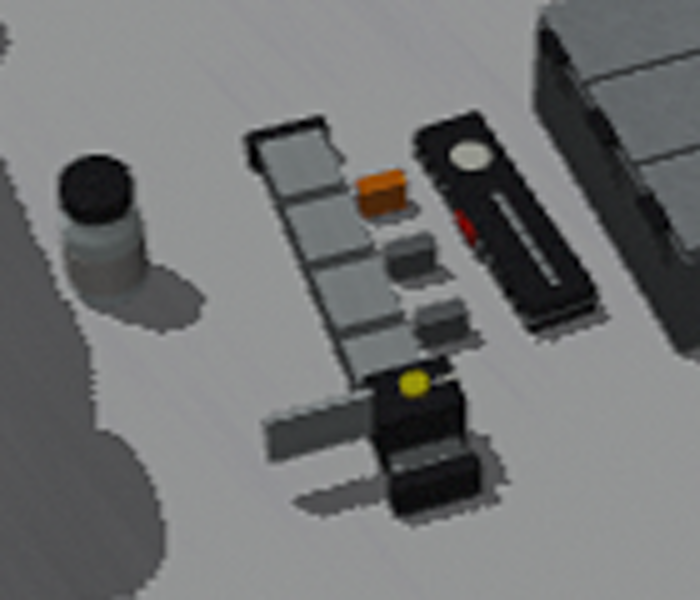

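Run:
```python
from h import *
np.set_printoptions(precision=4,suppress=True)
def T(u,v): return [220+u/5.4-.4,180+v/5.4-.4]
def S(u,v): return [180+u/5-.4,170+v/5-.4]
for n,pts in (("top",[T(373,333),T(279,307),T(186,278)]),("side",[S(375,328),S(342,263),S(314,197)])):
    P=np.array([atz(n,p,.025)[:2] for p in pts]); print(P)
    d=(P[2]-P[0]); L=np.linalg.norm(d); ang=np.arctan2(-d[0],d[1]); y=d/L; o=P.mean(0)-.025*y
    print(n,"L",L,"yaw",ang,"rail origin",o)
    x=np.array([y[1],-y[0]])
    b=atz(n,T(502,368) if n=="top" else S(414,383),.061)[:2]
    print("button",b,"rail frame",x@(b-o),y@(b-o),"clip",*[ (x@(c-o),y@(c-o)) for c in [atz(n,T(212,212) if n=="top" else S(380,180),.024)[:2]]])
    j=atz(n,T(110,497) if n=="top" else S(97,185),.085)[:2]; print("jar",j,x@(j-o),y@(j-o))
```

```text
[[ 0.5106 -0.0618]
 [ 0.5253 -0.0084]
 [ 0.5419  0.0448]]
top L 0.1111010690309127 yaw -0.2854485582199055 rail origin [ 0.5189 -0.0325]
button [ 0.487  -0.1324] rail frame -0.0024187055877435706 -0.10489229311295774 clip (np.float64(0.04113546458488927), np.float64(0.07781049345634028))
jar [0.4154 0.0782] -0.13044773839227822 0.07709422911708325
[[ 0.5113 -0.0598]
 [ 0.5244 -0.0074]
 [ 0.5411  0.0465]]
side L 0.11039531696391273 yaw -0.27282585926503905 rail origin [ 0.5189 -0.031 ]
button [ 0.4888 -0.13  ] rail frame -0.0023248762479921997 -0.10342115290711654 clip (np.float64(0.04266375986665617), np.float64(0.08114487805529354))
jar [0.4163 0.078 ] -0.1281043668598258 0.07728538413565514
```

```bash
cat >> h.py <<'E'
np.set_printoptions(precision=4,suppress=True)
YAW=-0.28;O=np.array([.519,-.032]);RY=np.array([-np.sin(YAW),np.cos(YAW)]);RX=np.array([RY[1],-RY[0]])
def rep(tx,ty,tz):
    s=robot.observe(); M=R.from_rotvec(s["eef_rot"]).as_matrix()
    p=s["tool_pos"]; print("t",s["t"],"tcp",p,"rail",RX@(p[:2]-O),RY@(p[:2]-O),"F",s["wrist_force"],"Fy",RY@s["wrist_force"][:2],"w",s["gripper_width"])
    print("M",M.round(3).tolist(),"q",s["joint_positions"])
    x=M[:2,0]; cr=x[0]*RY[1]-x[1]*RY[0]; a=np.degrees(np.arctan2(cr,x@RY)); 
    # spin about tool z (down): world angle +a needs spin -a
    print("spin to x=+ry",-a," x=-ry",(-a+360)%360-180)
    T=np.r_[O+RX*tx+RY*ty,tz]; print("target",T,"tool delta mm",M.T@(T-p)*1000)
    return s
E
python3 -c "
from h import *
rep(0,-.165,.205)"
```

```text
t 1.1 tcp [0.2738 0.5895 0.2055] rail -0.40741691345369047 0.5295808076049929 F [-0.2944 -0.6648 -0.1996] Fy -0.7202490093846422 w 0.09409024869021915
M [[-0.907, 0.421, 0.0], [0.421, 0.907, 0.0], [0.0, 0.0, -1.0]] q [-1.2018  0.6284  0.0385  1.5174 -0.027   0.9963 -0.02  ]
spin to x=+ry 81.12862570233783  x=-ry -98.87137429766216
target [ 0.4734 -0.1906  0.205 ] tool delta mm [-509.659  -623.4411    0.4605]
```

```bash
python3 -m jog '{"xyz":[[-25,-31,0],[-25,-31,0],[-25,-31,0],[-25,-31,0],[-25,-31,0],[-25,-31,0],[-25,-31,0],[-25,-31,0]],"spin":[0,0,0,0,0,0,0,0],"fingers":[-1,-1,-1,-1,-1,-1,-1,-1]}'
python3 -m jog '{"xyz":[[-25,-31,0],[-25,-31,0],[-25,-31,0],[-25,-31,0],[-25,-31,0],[-25,-31,0],[-25,-31,0],[-25,-31,0]],"spin":[0,0,0,0,0,0,0,0],"fingers":[-1,-1,-1,-1,-1,-1,-1,-1]}'
python3 -m jog '{"xyz":[[-25,-31,0],[-25,-31,0],[-25,-31,0],[-25,-31,0],[0,0,0],[0,0,0],[0,0,0],[0,0,0]],"spin":[0,0,0,0,7,7,7,7],"fingers":[-1,-1,-1,-1,-1,-1,-1,-1]}'
python3 -m jog '{"xyz":[[0,0,0],[0,0,0],[0,0,0],[0,0,0],[0,0,0],[0,0,0],[0,0,0],[0,0,0]],"spin":[7,7,7,7,7,7,7,4],"fingers":[-1,-1,-1,-1,-1,-1,-1,-1]}'
python3 -c "
from h import *
rep(0,-.165,.205)"
```

```text
t: 1.77
tool_pos: [0.3509, 0.2787, 0.2057]
eef_rot: [0.677, 3.067, 0.001]
wrist_force: [1.0, -0.6, -0.2]
gripper_width: 0.0444
t: 2.43
tool_pos: [0.4279, -0.0307, 0.2059]
eef_rot: [0.677, 3.067, 0.001]
wrist_force: [0.5, 1.5, 0.2]
gripper_width: 0.0001
t: 3.1
tool_pos: [0.4661, -0.1839, 0.2055]
eef_rot: [1.409, 2.807, 0.0]
wrist_force: [0.9, -1.0, -0.0]
gripper_width: 0.0009
t: 3.77
tool_pos: [0.4663, -0.1833, 0.2056]
eef_rot: [2.512, 1.886, 0.0]
wrist_force: [-0.2, 0.3, 0.2]
gripper_width: 0.0003
t 3.7667 tcp [ 0.4663 -0.1833  0.2056] rail -0.00884695866700751 -0.1599712067192749 F [-0.172   0.2673  0.2138] Fy 0.20939428085868642 w 0.00033581713995190415
M [[0.279, 0.96, 0.0], [0.96, -0.279, -0.0], [0.0, 0.0, -1.0]] q [-0.0711  0.4674  0.5628  1.9361 -0.3321  0.8296  0.3873]
spin to x=+ry -0.18052878126906283  x=-ry 179.81947121873094
target [ 0.4734 -0.1906  0.205 ] tool delta mm [-5.0009  8.8625  0.5982]
```

```bash
python3 -m jog '{"xyz":[[-5,8,0],[0,0,25],[0,0,25],[0,0,25],[0,0,25],[0,0,10],[0,0,0],[0,0,0]],"spin":[0,0,0,0,0,0,0,0],"fingers":[-1,-1,-1,-1,-1,-1,-1,-1]}'
python3 - <<'E'
from h import *
s=rep(0,-.165,.037)
p,d=optics.camera("wrist");cv2.imwrite("pics/w1.png",p)
for P in ([*(O+RY*-.105),.057],[*(O+RY*-.123),.057],[*(O+RY*.08),.026],[*(O+RY*.08+RX*.042),.024],[*(O+RY*-.145),.026]): print(proj("wrist",P,s))
p,d=optics.camera("side");cv2.imwrite("pics/s1.png",cv2.resize(p[170:290,180:320],None,fx=5,fy=5))
E
```

```text
t: 4.43
tool_pos: [0.4728, -0.191, 0.0957]
eef_rot: [2.507, 1.893, -0.0]
wrist_force: [0.6, 0.4, 0.1]
gripper_width: 0.0009
t 4.4333 tcp [ 0.4728 -0.191   0.0957] rail -0.0005019696277728902 -0.1655882519813546 F [0.6475 0.3762 0.1494] Fy 0.540520584916857 w 0.0008596425276457753
M [[0.274, 0.962, 0.0], [0.962, -0.274, -0.0], [-0.0, 0.0, -1.0]] q [ 0.0411  0.6364  0.4338  2.0168 -0.469   0.5854  0.52  ]
spin to x=+ry 0.15368056665543656  x=-ry -179.84631943334455
target [ 0.4734 -0.1906  0.037 ] tool delta mm [ 0.5917  0.4993 58.6876]
[280.4748 146.8603]
[280.3121 173.4302]
[ 281.8863 -151.5724]
[ 347.589  -148.1953]
[279.9182 193.7863]
```

View pics/w1.png

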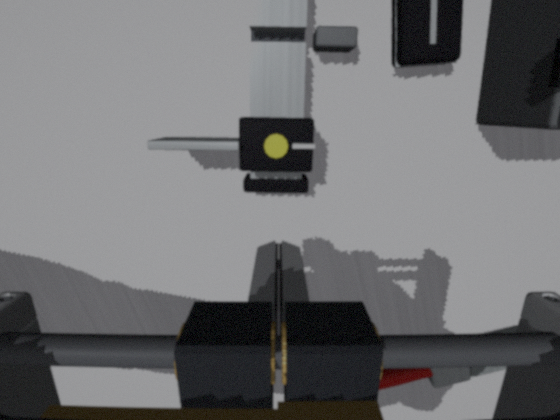

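View pics/s1.png

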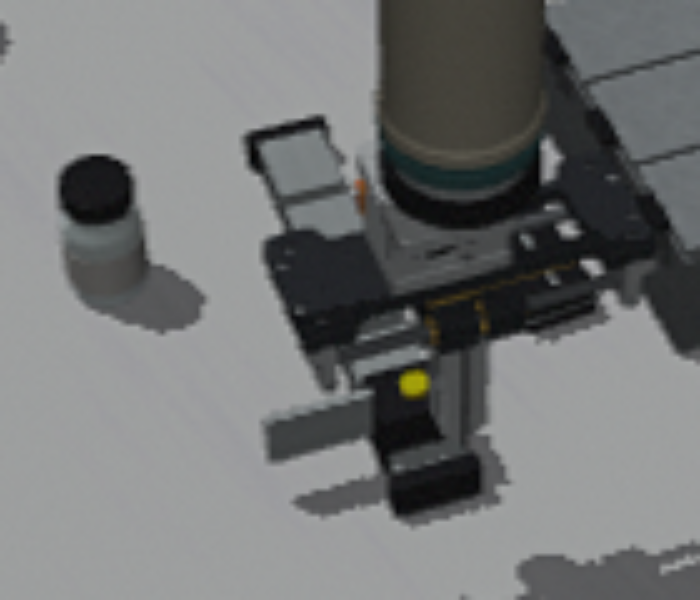

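```bash
python3 -m jog '{"xyz":[[0,0,20],[0,0,20],[0,0,13],[0,0,5],[6,0,0],[6,0,0],[6,0,0],[3,0,0]],"spin":[0,0,0,0,0,0,0,0],"fingers":[-1,-1,-1,-1,-1,-1,-1,-1]}'
python3 - <<'E'
from h import *
s=rep(0,-.131,.038)
p,d=optics.camera("wrist");cv2.imwrite("pics/w2.png",p)
E
```

```text
t: 5.2
tool_pos: [0.4794, -0.1688, 0.0384]
eef_rot: [2.505, 1.894, 0.003]
wrist_force: [-0.1, -0.5, -0.2]
gripper_width: 0.0005
t 5.2 tcp [ 0.4794 -0.1688  0.0384] rail -0.0003042336917586121 -0.14239967097027006 F [-0.0888 -0.4952 -0.2264] Fy -0.5004450716188652 w 0.0005222535386837148
M [[0.272, 0.962, 0.002], [0.962, -0.272, 0.0], [0.001, 0.002, -1.0]] q [ 0.0549  0.7261  0.3477  2.0529 -0.5485  0.4506  0.5463]
spin to x=+ry 0.23634838067806344  x=-ry -179.76365161932193
target [ 0.4828 -0.1579  0.038 ] tool delta mm [11.398   0.3506  0.4022]
```

View pics/w2.png

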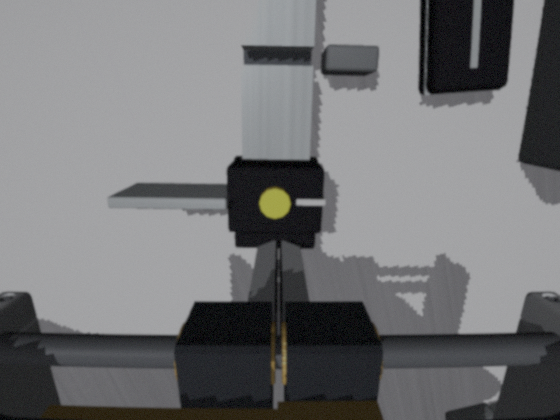

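```bash
python3 -m jog '{"xyz":[[2,0,0],[2,0,0],[2,0,0],[2,0,0],[2,0,0],[2,0,0],[2,0,0],[2,0,0]],"spin":[0,0,0,0,0,0,0,0],"fingers":[-1,-1,-1,-1,-1,-1,-1,-1]}'
cat > m.py <<'E'
from h import *
s=rep(0,.0,.038)
p,d=optics.camera("wrist")
import sys
cv2.imwrite(f"pics/{sys.argv[1]}.png",p)
hsv=cv2.cvtColor(p,cv2.COLOR_BGR2HSV); m=cv2.inRange(hsv,(22,120,80),(35,255,255)); m[300:]=0
n,l,st,c=cv2.connectedComponentsWithStats(m); i=1+np.argmax(st[1:,4]); P=atz("wrist",c[i],.0605,s)
print("button px",c[i],st[i],"rail",RX@(P[:2]-O),RY@(P[:2]-O),"depth z",atd("wrist",c[i],d[int(c[i][1]),int(c[i][0])],s))
E
python3 m.py w3
```

```text
t: 5.92
tool_pos: [0.4824, -0.1555, 0.0375]
eef_rot: [2.508, 1.891, -0.001]
wrist_force: [-0.8, -2.4, -1.0]
gripper_width: 0.0004
t 5.9167 tcp [ 0.4824 -0.1555  0.0375] rail -0.0010897311533176047 -0.12877634252913592 F [-0.8105 -2.4123 -1.0436] Fy -2.54233551179288 w 0.00044059684783199067
M [[0.275, 0.961, -0.0], [0.961, -0.275, -0.001], [-0.001, 0.0, -1.0]] q [ 0.0237  0.728   0.3523  2.0558 -0.5545  0.4492  0.5218]
spin to x=+ry 0.08672481337682544  x=-ry -179.9132751866232
target [ 0.519 -0.032  0.038] tool delta mm [128.7739   1.2848  -0.6775]
button px [275.7354 224.3499] [260 209  33  32 786] rail -0.0031758719542829164 -0.10144191396022405 depth z [ 0.4881 -0.1281  0.062 ]
```

```bash
for i in 1; do python3 -m jog '{"xyz":[[2,0,0],[3,0,0],[3,0,0],[3,0,0],[3,0,0],[3,0,0],[3,0,0],[3,0,0]],"spin":[0,0,0,0,0,0,0,0],"fingers":[-1,-1,-1,-1,-1,-1,-1,-1]}'; done; python3 m.py w4
```

```text
t: 6.63
tool_pos: [0.4892, -0.1324, 0.0375]
eef_rot: [2.507, 1.892, 0.0]
wrist_force: [0.4, -2.6, -0.8]
gripper_width: 0.0007
t 6.6333 tcp [ 0.4892 -0.1324  0.0375] rail -0.0008705869498582759 -0.10475088246900466 F [ 0.4337 -2.617  -0.8417] Fy -2.3951993941402727 w 0.0007151321688917362
M [[0.274, 0.962, 0.0], [0.962, -0.274, -0.0], [-0.0, 0.0, -1.0]] q [-0.0264  0.7288  0.3575  2.056  -0.5637  0.4511  0.4849]
spin to x=+ry 0.1376979480909136  x=-ry -179.86230205190907
target [ 0.519 -0.032  0.038] tool delta mm [104.7484   1.1226  -0.5081]
button px [275.9456 224.2895] [260 209  33  32 791] rail -0.0028805395336222715 -0.07743034757048257 depth z [ 0.4951 -0.1049  0.0626]
```

```bash
python3 -m jog '{"xyz":[[3,0,0],[3,0,0],[3,0,0],[3,0,0],[3,0,0],[3,0,0],[3,0,0],[3,0,0]],"spin":[0,0,0,0,0,0,0,0],"fingers":[-1,-1,-1,-1,-1,-1,-1,-1]}'; python3 m.py w5
```

```text
t: 7.35
tool_pos: [0.4956, -0.1094, 0.0375]
eef_rot: [2.507, 1.892, 0.0]
wrist_force: [0.5, -3.0, -0.0]
gripper_width: 0.0003
t 7.35 tcp [ 0.4956 -0.1094  0.0375] rail -0.001061519462015922 -0.08081199117146326 F [ 0.4738 -3.0361 -0.0086] Fy -2.786877987273154 w 0.00029925216772112525
M [[0.274, 0.962, 0.0], [0.962, -0.274, -0.0], [-0.0, 0.0, -1.0]] q [-0.0779  0.7307  0.3647  2.0539 -0.572   0.4552  0.4456]
spin to x=+ry 0.1307296108907992  x=-ry -179.8692703891092
target [ 0.519 -0.032  0.038] tool delta mm [80.8093  1.246  -0.512 ]
button px [276.8459 224.2381] [261 208  33  33 798] rail -0.0025996759730004663 -0.05345985227791381 depth z [ 0.5019 -0.082   0.0625]
```

```bash
python3 -m jog '{"xyz":[[3,0,0],[3,0,0],[3,0,0],[3,0,0],[3,0,0],[3,0,0],[3,0,0],[2,0,0]],"spin":[0,0,0,0,0,0,0,0],"fingers":[-1,-1,-1,-1,-1,-1,-1,-1]}'; python3 m.py w6
```

```text
t: 8.07
tool_pos: [0.5015, -0.0861, 0.0373]
eef_rot: [-2.505, -1.893, -0.0]
wrist_force: [0.5, 0.6, 0.2]
gripper_width: 0.0005
t 8.0667 tcp [ 0.5015 -0.0861  0.0373] rail -0.0018314695288349611 -0.05681076557143338 F [0.505  0.6379 0.2363] Fy 0.7526109736076422 w 0.0005277735921302622
M [[0.273, 0.962, -0.001], [0.962, -0.273, 0.001], [0.001, -0.001, -1.0]] q [-0.1278  0.7336  0.3712  2.0493 -0.5796  0.462   0.4072]
spin to x=+ry 0.18640166988920812  x=-ry -179.81359833011078
target [ 0.519 -0.032  0.038] tool delta mm [56.8052  2.0155 -0.6045]
button px [278.9933 222.2423] [263 207  32  31 747] rail -0.002265231501080358 -0.0283552912625994 depth z [ 0.5089 -0.0589  0.0596]
```

```bash
python3 -m jog '{"xyz":[[1.5,0,0],[1.5,0,0],[1.5,0,0],[1.5,0,0],[1.5,0,0],[1.5,0,0],[2,0,0],[2,0,0]],"spin":[0,0,0,0,0,0,0,0],"fingers":[-1,-1,-1,-1,-1,-1,-1,-1]}'; python3 m.py w7
```

```text
t: 8.78
tool_pos: [0.5035, -0.0794, 0.0374]
eef_rot: [2.51, 1.885, -0.006]
wrist_force: [-1.2, -2.5, -0.6]
gripper_width: 0.0003
t 8.7833 tcp [ 0.5035 -0.0794  0.0374] rail -0.0017837439524362093 -0.04979399138107919 F [-1.1716 -2.5418 -0.6303] Fy -2.7665994802327294 w 0.000323882794918209
M [[0.279, 0.96, -0.002], [0.96, -0.279, -0.005], [-0.005, -0.0, -1.0]] q [-0.1525  0.7362  0.382   2.0472 -0.5811  0.4641  0.3853]
spin to x=+ry -0.15880617989730764  x=-ry 179.84119382010272
target [ 0.519 -0.032  0.038] tool delta mm [49.7952  1.6454 -0.8462]
button px [278.5493 224.5306] [263 209  33  32 801] rail -0.0022925219344359375 -0.022407910262361132 depth z [ 0.5107 -0.0526  0.0615]
```

```bash
python3 -m jog '{"xyz":[[2,0,0],[3,0,0],[3,0,0],[3,0,0],[3,0,0],[3,0,0],[3,0,0],[3,0,0]],"spin":[0,0,0,0,0,0,0,0],"fingers":[-1,-1,-1,-1,-1,-1,-1,-1]}'; python3 m.py w8
```

```text
t: 9.5
tool_pos: [0.5117, -0.0524, 0.0374]
eef_rot: [-2.507, -1.893, -0.0]
wrist_force: [-0.6, -2.0, -0.9]
gripper_width: 0.0004
t 9.5 tcp [ 0.5117 -0.0524  0.0374] rail -0.0013379692872090266 -0.021625412808853692 F [-0.6245 -2.0065 -0.8726] Fy -2.100982017013407 w 0.00038292094557098195
M [[0.274, 0.962, 0.0], [0.962, -0.274, 0.0], [0.0, -0.0, -1.0]] q [-0.2044  0.7402  0.3856  2.0357 -0.589   0.4743  0.3456]
spin to x=+ry 0.14406178377633178  x=-ry -179.85593821622365
target [ 0.519 -0.032  0.038] tool delta mm [21.622   1.3923 -0.5874]
button px [278.7426 224.2439] [263 208  33  33 816] rail -0.0019016132094234067 0.005751768194950105 depth z [ 0.5189 -0.0255  0.0619]
```

View pics/w8.png

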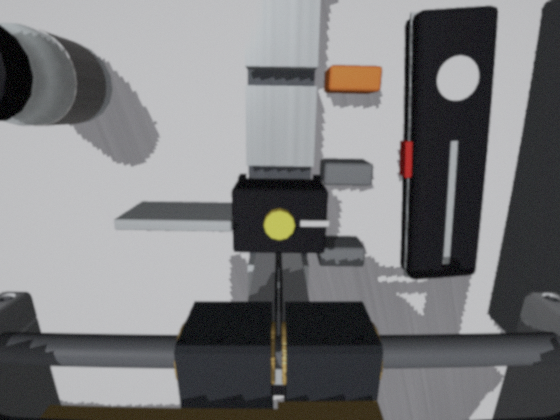

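```bash
python3 -m jog '{"xyz":[[3,0,0],[3,0,0],[3,0,0],[3,0,0],[3,0,0],[3,0,0],[2,0,0],[1,0,0]],"spin":[0,0,0,0,0,0,0,0],"fingers":[-1,-1,-1,-1,-1,-1,-1,-1]}'; python3 m.py w9
```

```text
t: 10.22
tool_pos: [0.5173, -0.033, 0.0375]
eef_rot: [2.507, 1.892, -0.001]
wrist_force: [-0.4, -4.0, 0.9]
gripper_width: 0.0003
t 10.2167 tcp [ 0.5173 -0.033   0.0375] rail -0.0014013269722687237 -0.0014084618962694946 F [-0.4494 -4.0321  0.8868] Fy -3.9992809369099476 w 0.00032332229644227667
M [[0.274, 0.962, -0.0], [0.962, -0.274, -0.001], [-0.001, 0.0, -1.0]] q [-0.2483  0.745   0.3949  2.0253 -0.5931  0.484   0.3094]
spin to x=+ry 0.1321709381683223  x=-ry -179.86782906183169
target [ 0.519 -0.032  0.038] tool delta mm [ 1.4048  1.4046 -0.4943]
button px [279.5107 222.4853] [264 208  32  30 748] rail -0.0015711483280569942 0.026918243810511226 depth z [ 0.5247 -0.0066  0.0577]
```

```bash
python3 -m jog '{"xyz":[[1.5,0,0],[1.5,0,0],[1.5,0,0],[1.5,0,0],[1.5,0,0],[1.5,0,0],[2,0,0],[2,0,0]],"spin":[0,0,0,0,0,0,0,0],"fingers":[-1,-1,-1,-1,-1,-1,-1,-1]}'; python3 m.py w10
```

```text
t: 10.93
tool_pos: [0.5205, -0.0219, 0.0375]
eef_rot: [2.509, 1.889, -0.002]
wrist_force: [0.4, -1.7, 0.7]
gripper_width: -0.0
t 10.9333 tcp [ 0.5205 -0.0219  0.0375] rail -0.001320079557979062 0.010093595538473223 F [ 0.3511 -1.6809  0.6856] Fy -1.5184316993488942 w -3.7315582544988055e-05
M [[0.277, 0.961, -0.0], [0.961, -0.277, -0.001], [-0.001, 0.0, -1.0]] q [-0.2738  0.7485  0.4017  2.0181 -0.596   0.4909  0.2867]
spin to x=+ry -0.027693171100295642  x=-ry 179.97230682889972
target [ 0.519 -0.032  0.038] tool delta mm [-10.0937   1.325   -0.4681]
button px [279.324  224.1742] [263 208  33  33 821] rail -0.0015043496074638528 0.03752296957705806 depth z [0.5281 0.0051 0.0623]
```

```bash
python3 -m jog '{"xyz":[[2,0,0],[3,0,0],[3,0,0],[3,0,0],[3,0,0],[3,0,0],[3,0,0],[3,0,0]],"spin":[0,0,0,0,0,0,0,0],"fingers":[-1,-1,-1,-1,-1,-1,-1,-1]}'; python3 m.py w11
```

```text
t: 11.65
tool_pos: [0.5275, 0.0023, 0.0375]
eef_rot: [2.507, 1.893, 0.0]
wrist_force: [1.0, -1.5, -0.3]
gripper_width: 0.0002
t 11.65 tcp [0.5275 0.0023 0.0375] rail -0.0013204826216910164 0.03528336025829742 F [ 0.9809 -1.4607 -0.2815] Fy -1.1327118139308925 w 0.0001895173191884479
M [[0.274, 0.962, 0.0], [0.962, -0.274, -0.0], [0.0, 0.0, -1.0]] q [-0.3225  0.7554  0.4099  2.0012 -0.6002  0.5047  0.2459]
spin to x=+ry 0.13571830172392407  x=-ry -179.8642816982761
target [ 0.519 -0.032  0.038] tool delta mm [-35.2864   1.237   -0.5019]
button px [280.0999 224.2363] [264 208  33  33 821] rail -0.0011885761977937887 0.06263789421368035 depth z [0.5353 0.0291 0.0621]
```

```bash
python3 -m jog '{"xyz":[[2,0,0],[2,0,0],[2,0,0],[2,0,0],[2,0,0],[1.5,0,0],[1,0,0],[1,0,0]],"spin":[0,0,0,0,0,0,0,0],"fingers":[-1,-1,-1,-1,-1,-1,-1,-1]}'; python3 m.py w12
```

```text
t: 12.37
tool_pos: [0.5308, 0.0157, 0.0374]
eef_rot: [-2.506, -1.893, -0.0]
wrist_force: [0.8, -0.1, 1.1]
gripper_width: 0.0003
t 12.3667 tcp [0.5308 0.0157 0.0374] rail -0.00186708699410931 0.04910121797594675 F [ 0.7617 -0.1477  1.0869] Fy 0.06859857030533713 w 0.0002590258798504869
M [[0.274, 0.962, -0.001], [0.962, -0.274, 0.001], [0.001, -0.001, -1.0]] q [-0.3493  0.7598  0.4151  1.991  -0.6024  0.514   0.2224]
spin to x=+ry 0.16040399331494434  x=-ry -179.83959600668504
target [ 0.519 -0.032  0.038] tool delta mm [-49.1058   1.7292  -0.63  ]
button px [281.527  223.6503] [266 208  32  32 795] rail -0.0009934759071869032 0.076790395810086 depth z [0.5394 0.0427 0.0623]
```

```bash
python3 -m jog '{"xyz":[[1,0,0],[0.5,0,0],[0.5,0,0],[0.5,0,0],[0.5,0,0],[0,0,0],[0,0,0],[0,0,0]],"spin":[0,0,0,0,0,0,0,0],"fingers":[-1,-1,-1,-1,-1,-1,-1,-1]}'; python3 m.py w13
```

```text
t: 13.08
tool_pos: [0.5318, 0.0178, 0.0375]
eef_rot: [2.508, 1.892, -0.0]
wrist_force: [-0.3, 0.1, 0.1]
gripper_width: 0.0004
t 13.0833 tcp [0.5318 0.0178 0.0375] rail -0.0014930390692325874 0.05136848139295345 F [-0.3281  0.0583  0.1185] Fy -0.0346752850549331 w 0.0003964753871895136
M [[0.274, 0.962, -0.0], [0.962, -0.274, -0.0], [-0.0, -0.0, -1.0]] q [-0.3548  0.7608  0.4172  1.9887 -0.6025  0.5155  0.2173]
spin to x=+ry 0.1267478019922406  x=-ry -179.87325219800778
target [ 0.519 -0.032  0.038] tool delta mm [-51.3717   1.3794  -0.5364]
button px [280.9198 218.9435] [265 204  33  31 761] rail -0.0009465844597002101 0.08160295683671541 depth z [0.5406 0.0464 0.0597]
```

```bash
python3 -m jog '{"xyz":[[-4,0,0],[-8,0,0],[-12,0,0],[-12,0,0],[0,0,-15],[0,0,-30],[0,0,-30],[0,0,-30]],"spin":[0,0,0,0,0,0,0,0],"fingers":[-1,-1,-1,-1,-1,-1,-1,-1]}'
python3 -m jog '{"xyz":[[-30,0,-30],[-30,0,-20],[-30,0,0],[-30,0,0],[-30,0,0],[-20,0,0],[0,0,0],[0,0,0]],"spin":[0,0,0,0,0,0,0,0],"fingers":[-1,-1,-1,-1,-1,-1,-1,-1]}'
python3 m.py w14
python3 - <<'E'
from h import *
p,_=optics.camera("side"); q,_=optics.camera("top")
cv2.imwrite("pics/f.png",np.hstack([cv2.resize(p[150:280,170:310],(400,371),interpolation=2),cv2.resize(q[170:290,210:340],(400,371),interpolation=2)]))
cv2.imwrite("pics/ft.png",q)
E
```

```text
t: 13.8
tool_pos: [0.5208, -0.0189, 0.1435]
eef_rot: [-2.51, -1.889, 0.002]
wrist_force: [0.7, 0.4, 0.6]
gripper_width: 0.0006
t: 14.47
tool_pos: [0.4741, -0.1818, 0.192]
eef_rot: [-2.512, -1.887, 0.0]
wrist_force: [-0.1, 0.5, -0.3]
gripper_width: 0.0006
t 14.4667 tcp [ 0.4741 -0.1818  0.192 ] rail -0.0017036734940893404 -0.15637224255031495 F [-0.1178  0.5079 -0.3365] Fy 0.45558946351480184 w 0.0006192955046621608
M [[0.279, 0.96, -0.0], [0.96, -0.279, 0.0], [0.0, -0.0, -1.0]] q [-0.0986  0.5066  0.6032  1.9353 -0.3875  0.8162  0.4338]
spin to x=+ry -0.13692042476819696  x=-ry 179.86307957523178
target [ 0.519 -0.032  0.038] tool delta mm [156.3733   1.3488 154.0167]Traceback (most recent call last):
  File "m.py", line 7, in <module>
    n,l,st,c=cv2.connectedComponentsWithStats(m); i=1+np.argmax(st[1:,4]); P=atz("wrist",c[i],.0605,s)
                                                      ~~~~~~~~~^^^^^^^^^^
    return _wrapfunc(a, 'argmax', axis=axis, out=out, **kwds)
    return bound(*args, **kwds)
ValueError: attempt to get argmax of an empty sequence
```

View pics/w14.png

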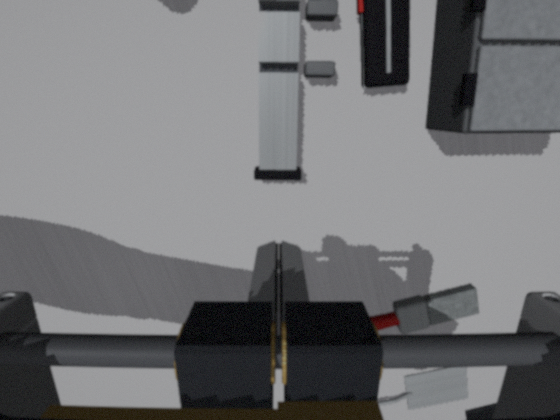

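View pics/f.png

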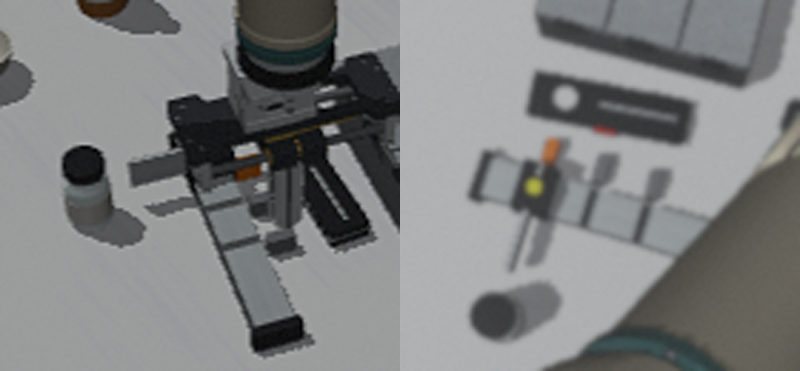

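Run:
```python
from h import *
a=cv2.imread("pics/top0.png");q=cv2.imread("pics/ft.png")
for im in (a,q):
    m=cv2.inRange(cv2.cvtColor(im,cv2.COLOR_BGR2HSV),(24,110,80),(35,255,255))[170:290,210:340]
    n,l,st,c=cv2.connectedComponentsWithStats(m);i=1+np.argmax(st[1:,4])
    P=atz("top",c[i]+[210,170],.06);print(st[i],"button rail",RX@(P[:2]-O),RY@(P[:2]-O))
for n,(x,y,w,h) in dict(jar=(230,262,25,20),case=(248,190,60,28),ramekin=(140,252,32,32),caddy=(252,136,70,45),bottle=(122,190,44,35)).items():
    t=a[y:y+h,x:x+w]; r=cv2.matchTemplate(q[y-6:y+h+6,x-6:x+w+6],t,cv2.TM_CCOEFF_NORMED); _,v,_,l=cv2.minMaxLoc(r); print(n,v,(l[0]-6,l[1]-6))
s=robot.observe();print(s["t"],s["wrist_force"],abs(s["joint_vel"]).max())
workorder.job_done()
```

```text
[100  76   6   5  23] button rail -0.0027224338332931773 -0.10482946107052407
[41 58  5  5 22] button rail -0.000771604045321884 0.07967473847956631
jar 0.9891939163208008 (0, 0)
case 0.9995548725128174 (0, 0)
ramekin 0.6645837426185608 (0, -1)
caddy 0.9985424280166626 (0, 0)
bottle 0.9995763301849365 (0, 0)
14.6167 [-0.136   0.0782 -0.1216] 0.015080452293349133
the job is handed in; nothing more can be done
```

The black stop is locked in the notch beside the orange clip, which was the third one at 0.185. I pushed it there with the closed fingertips at about 36 mm/s, slower at the notches, where it passed through the first two. The hand is clear and the job is handed in at t ≈ 14.6 s.

- **Position:** the top view puts the button at rail y = +79.7 mm, against +80 wanted. The wrist camera read 81.6 mm, but it also read the earlier notches about 1.5–2 mm high.
- **Locked:** the button sank by about 2.6 mm as the stop snapped forward off the finger, and contact force fell to zero. Contact forces on the way, read between moves, stayed at about 4 N or less.
- **Hand clear:** I backed off, raised the hand to 0.19 m and moved it back past the parking end. Wrist force there is near zero.
- **Other things:** the jar, case, caddy and bottle show no shift between the top pictures from before and after.
    - The dish matched weakly (0.66, one pixel), most likely because the arm's shadow had been next to it in the first picture. The arm passed about 0.16 m above it.
    - I did not compare the brush and spatula before and after. The hand stayed at least 0.19 m up when it was nearest them, apart from the vertical move down at the rail's end.
- **Failed check:** my last wrist-camera button check failed because the button was out of view by then, so the final position rests on the top view.

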